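# Ring up cookies and sweets with the hand scanner

### The arm

A 7-joint arm with a two-finger parallel gripper is mounted at the origin on a cart in front of the work surface, level with it; the furniture and walls round the work are solid. World frame = base frame: x ahead of the robot, y to its left, z up, the work surface at z = 0. Lengths are in m, angles in rad, forces in N, time in s.
With the tool pointing down it reaches from about 0.4 to 0.85 m from the base axis. Payload 10.4 kg.
Tool frame: the origin (TCP) lies between the finger pads; the fingertips stand ahead of it and the grasp point (between the pads) lies 3 mm ahead of it (r.tips_ahead is the z of the fingertips in the tool frame, in m); z points along the fingers, y is the line along which they close (so a half turn about z gives the same grasp; the last joint's range is limited). The gripper opens to 87 mm and grips with 3 to 60 N. Pads are 19 mm wide; open, the fingers measure 117 mm over their backs; the gripper's body (75 mm by 190 mm) begins 51 mm behind the grasp point.
Start: joints at [1.085, 0.332, -0.065, 1.46, 0.022, 1.35, -0.088], TCP at [0.279, -0.559, 0.245] pointing down, gripper open.
Joint ranges: [-2.6, 2.6], [-0.5, 2.12], [-1.47, 1.34], [0.16, 2.42], [-1.27, 4.41], [0.06, 2.06], [-2.6, 2.6]. Speed limits (rad/s): [2.22, 2.22, 2.79, 2.79, 3.14, 3.14, 3.14].

### API

Orientations are given as a unit quaternion [x, y, z, w].
In Python, from bench import telemetry, camera, get_calibration, r gives the robot as it stands.
- The arm moves only by the tool drive_tool, never from a script. Its argument "series" is one flat list of numbers, 7 for each row, row after row: the turn, a rotation vector about the tool's x, y, z in units of 5 degrees (1.0 is 5 degrees), then the shift along the tool's x, y, z in units of 40 mm (1.0 is 40 mm), then the opening, from -1 (shut) to 1 (fully open). A call has 1 to 10 rows; each row is the pose to reach, as a shift and turn from the pose commanded when the call began, along the tool's axes at that moment; what a row does not reach only later rows make up. A row lasts 1/12 s, in which the tool goes at most 41.7 mm and 7.16 degrees, less where a joint would pass 70% of its speed; a pose out of reach is approached as far as the arm can. A call with a gripper value outside its range is refused whole. The fingers move at their own pace and stop on an object; "grip_force" is the grip in N (left out, the last holds). Time passes only in rows, so rows that repeat a pose let the fingers close. It gives the time, the measured TCP pose, the force, the opening and the grip force at its end, in the units of the state.
- telemetry.read_state(): the state, without advancing time (a new reading comes with each control period).
- camera(name): name is "scene" or "top"; returns the picture (400x640x3 uint8, red, green, blue); there is no depth.
- get_calibration(name): a dict with "fovy" (degrees; the focal length in pixels is half the picture's height over the tangent of half this angle, whatever the lens; pixels are square), "cx", "cy" (the principal point, pixels), "dist" ([k1, k2, p1, p2, k3] as OpenCV has them; the pictures are not rectified), "xyz" and "rotation" of the camera in the world. Camera axes: x right, y up, looking along -z (the intrinsics and any distortion apply to the point x, -y, -z); pixel columns grow to the right and rows downward; lengths in m; the calibration is good to about 2 mm. A picture is of the moment at which its call begins. get_calibration takes no time and is no camera call.
- r.close_job(): hands the job in; it is judged then, once.
The state is a dict: "time": time; "joint_positions": joint angles; "joint_vel": joint speeds; "joint_torque": joint torques, N m; "ee_pos": TCP position; "eef_rot": TCP orientation; "ft_force": force on the tool from outside, world axes, zero at the start; "torque": the same for the moment, N m; "width": finger opening in m; "grip_force": force on a finger pad.
Only numpy, scipy, OpenCV 4.12 (cv2) and the standard library are available. Lean on these libraries where they do the work, as an engineer would, in place of code of your own. Each camera call takes 0.05 s, during which the arm holds its last target. There are 200 camera calls.

### The job

Take the hand scanner from its dock and ring up the order: first the code on the orange stand (the cookies), then the code on the blue stand (the sweets), each time aiming the scanner's window square at the code from about 6 cm and holding it still until it has read. Do not scan the green stand, do not touch the stands with the scanner and leave everything else in its place; then stand the scanner upright in its dock again and let go.

Things in the scene. Friction and masses are not known exactly. Their poses are not given: they have to be found in the camera images.
- scanner: hand scanner, 124 mm tall, about 0.17 kg, standing upright in the dock. Origin: centre of its underside, z up. Round grey head with yellow band, 52 mm across, z = 0 to 38 mm; above it (to z = 122 mm) a flat white handle, 40 mm along x, 28 mm along y: grasp it across y at z = 60 to 110 mm. It looks out of its underside, along its own -z.
- scanner_window (a point): window centre in the scanner's underside (axes as scanner); it looks along -z. Reads by itself with the window 40 to 90 mm from the code, the code's centre within 12 mm sideways (in x and in y) of the line of sight, square to the paper within 10 degrees, kept still (under 20 mm/s, 0.2 rad/s) for 1 s; longer does no harm. Its turn about the line of sight does not matter.
- dock: fixed round black charging dock, 86 mm across, with a small box on its +x side. Origin: centre of its underside, z up. A round tray: floor 8 mm above its origin, inside radius about 34 mm, rim 18 mm high. The scanner stands in it with about 8 mm of play, at any turn.
- orange_stand_code (a point): centre of the printed bar code (42 x 26 mm) on the sloping face of the orange stand, on the paper. Its z axis points straight out of the paper (up and towards the stand's front), 28 degrees from vertical; its y axis runs level along the face, x up the slope. 37 mm above the worktop. This is the code for the cookies.
- blue_stand_code (a point): centre of the printed bar code (42 x 26 mm) on the sloping face of the blue stand, on the paper. Its z axis points straight out of the paper (up and towards the stand's front), 31 degrees from vertical; its y axis runs level along the face, x up the slope. 39 mm above the worktop. This is the code for the sweets.
- green_stand_code (a point): centre of the printed bar code (42 x 26 mm) on the sloping face of the green stand, on the paper. Its z axis points straight out of the paper (up and towards the stand's front), 30 degrees from vertical; its y axis runs level along the face, x up the slope. 38 mm above the worktop. Not to be scanned.
- orange_stand: fixed orange-faced code stand on a pale wooden foot (76 x 90 mm), 51 mm high at its back edge, sloping face 78 x 86 mm looking up and to its -x side; origin: centre of its underside. Belongs to the cookies; the bowl stands just behind it.
- blue_stand: fixed blue-faced code stand on a pale wooden foot (76 x 90 mm), 54 mm high at its back edge, sloping face 78 x 86 mm looking up and to its -x side; origin: centre of its underside. Belongs to the sweets; the bowl stands just behind it.
- green_stand: fixed green-faced code stand on a pale wooden foot (76 x 90 mm), 52 mm high at its back edge, sloping face 78 x 86 mm looking up and to its -x side; origin: centre of its underside. Belongs to the empty bowl; the bowl stands just behind it.
- cookie_bowl: white bowl with cookies, 118 mm across, 52 mm high, loose, behind the orange stand; origin: centre of its underside. Leave alone.
- candy_bowl: white bowl with wrapped sweets, 111 mm across, 55 mm high, loose, behind the blue stand; origin: centre of its underside. Leave alone.
- empty_bowl: empty white bowl, 118 mm across, 53 mm high, loose, behind the green stand; origin: centre of its underside. Leave alone.
- spoon_jar: amber glass jar of teaspoons, 79 mm across, 137 mm high with the spoons, loose, near the front of the worktop left of the middle; origin: centre of its underside. Leave alone.
- navy_mug: navy mug, 81 mm high, 81 x 111 mm with its handle, loose, at the front right; origin: under its middle. Leave alone.
Things that resemble listed ones, but are neither listed nor needed, are in the scene too. Several things have the shape of the dock; the one meant has the colours described above.

How it is judged:
On the way, in this order (a step that is already met when the one before it is completed fails the run):
1. the code on the orange stand is read: window 40 to 90 mm in front of it, on target within 12 mm, square within 10 degrees, still for 1 s (x of orange_stand_code in the frame of scanner_window between -0.012 and 0.012 m and y of orange_stand_code in the frame of scanner_window between -0.012 and 0.012 m and z of orange_stand_code in the frame of scanner_window between -0.09 and -0.04 m and angle between the z axis of scanner_window and the z axis of orange_stand_code, either way round below 0.175 rad and linear speed of scanner below 0.02 m/s and angular speed of scanner below 0.2 rad/s), for 1 s.
2. then the code on the blue stand is read in the same way (x of blue_stand_code in the frame of scanner_window between -0.012 and 0.012 m and y of blue_stand_code in the frame of scanner_window between -0.012 and 0.012 m and z of blue_stand_code in the frame of scanner_window between -0.09 and -0.04 m and angle between the z axis of scanner_window and the z axis of blue_stand_code, either way round below 0.175 rad and linear speed of scanner below 0.02 m/s and angular speed of scanner below 0.2 rad/s), for 1 s.
At the end, for the whole second after the job is handed in: The scanner stands at rest on the floor of its dock, within 11 mm of the dock's centre and within 6 degrees of upright, released; the three bowls, the jar and the mug are within 25 mm of where they stood (horizontal distance between scanner and dock below 0.011 m and angle between scanner's own z axis and vertical below 0.1 rad and z of scanner in the frame of dock between 0.004 and 0.012 m and linear speed of scanner below 0.02 m/s and distance of each of cookie_bowl, candy_bowl, empty_bowl, spoon_jar, navy_mug from where it was at the start of the episode below 0.025 m); the robot touches nothing.
It fails at once if the code on the green stand is read (x of green_stand_code in the frame of scanner_window between -0.012 and 0.012 m and y of green_stand_code in the frame of scanner_window between -0.012 and 0.012 m and z of green_stand_code in the frame of scanner_window between -0.09 and -0.04 m and angle between the z axis of scanner_window and the z axis of green_stand_code, either way round below 0.175 rad and linear speed of scanner below 0.02 m/s and angular speed of scanner below 0.2 rad/s).
It fails at once if the scanner touches a code stand (contact force between scanner and orange_stand above 1 N or contact force between scanner and blue_stand above 1 N or contact force between scanner and green_stand above 1 N).
It fails at once if a bowl, the spoon jar or the mug is pushed more than 25 mm or tipped (distance of any of cookie_bowl, candy_bowl, empty_bowl, spoon_jar, navy_mug from where it was at the start of the episode above 0.025 m or angle between any of cookie_bowl, candy_bowl, empty_bowl, spoon_jar, navy_mug's own z axis and vertical above 0.35 rad).
It also fails if it takes over 64 s, if anything falls off the work surface, if the arm or the gripper's body presses on something with over 40 N, if the wrist force passes 120 N, or if a joint passes its speed limit or range.

## Working session

There is one attempt and no reset: what is moved stays moved. The work goes in short steps, Python scripts to look and compute and a tool call to move; the robot and the scene stay as the last step left them, time stands still between calls to the robot, and variables do not carry over. Pictures are saved under pics/ and viewed, at most 10 in all, crops included, and the job is handed in when it is done.

Besides the shell and the picture viewer there is one more tool, called after "Call:" by a JSON object that holds its "op" and its "data", one argument or row to a line. drive_tool: Moves the arm, as the interface text tells. Its arguments: {"type":"object","properties":{"series":{"type":"array"},"grip_force":{"type":"number"}},"required":["series"]}

```bash
mkdir -p pics; python3 - <<'E'
from bench import telemetry,camera,get_calibration,r
import cv2
for n in("scene","top"):
    cv2.imwrite(f"pics/{n}0.png",camera(n)[:,:,::-1]); print(n,get_calibration(n))
print(telemetry.read_state(), r.tips_ahead)
E
```

```text
scene {'fovy': 52.1048244836932, 'cx': 310.7652053123002, 'cy': 202.99580868004142, 'dist': array([-0.08174256,  0.        ,  0.        ,  0.        ,  0.        ]), 'xyz': array([-0.18375964,  0.57154596,  1.07118371]), 'rotation': array([-0.15852828,  0.37524156,  0.84676556, -0.34212664])}
top {'fovy': 50.23256537662928, 'cx': 329.3665080853971, 'cy': 199.08981549976207, 'dist': array([0.00528273, 0.        , 0.        , 0.        , 0.        ]), 'xyz': array([ 0.34876131, -0.22619066,  1.45707708]), 'rotation': array([-0.06281622,  0.06663266,  0.71206116, -0.69612004])}
{'time': 0.1, 'joint_positions': array([ 1.08539734,  0.33279363, -0.06470951,  1.46083878,  0.02157697,
        1.34990874, -0.0885277 ]), 'joint_vel': array([ 1.58475096e-03, -1.41172701e-03,  8.06743800e-04, -3.30574446e-03,
       -8.81439792e-04,  4.47539441e-06, -5.93912857e-04]), 'joint_torque': array([ 1.36255541e-03, -6.24544644e+01,  2.44783511e-02, -3.90719569e+01,
       -6.14711805e-02,  3.65845766e-02,  7.30567103e-05]), 'ee_pos': array([ 0.27890317, -0.55896732,  0.24385175]), 'eef_rot': array([ 9.73346765e-01,  2.29337486e-01, -1.58994813e-04, -6.06643871e-04]), 'ft_force': array([ 0.19559623, -0.71168395,  0.39716371]), 'torque': array([-0.03053581, -0.03806833, -0.02469689]), 'grip_force': 0.0, 'width': 0.08704713081243774} 0.022
```

View pics/scene0.png

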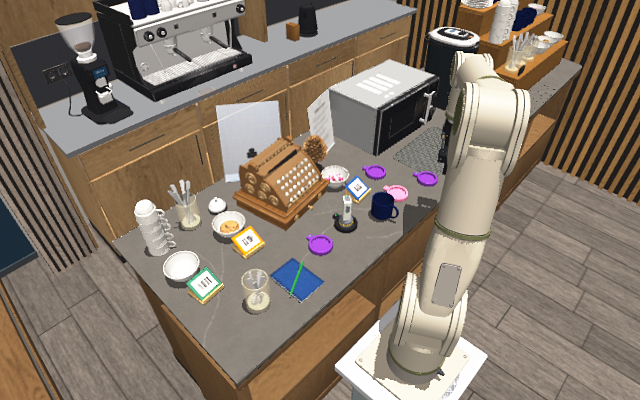

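View pics/top0.png

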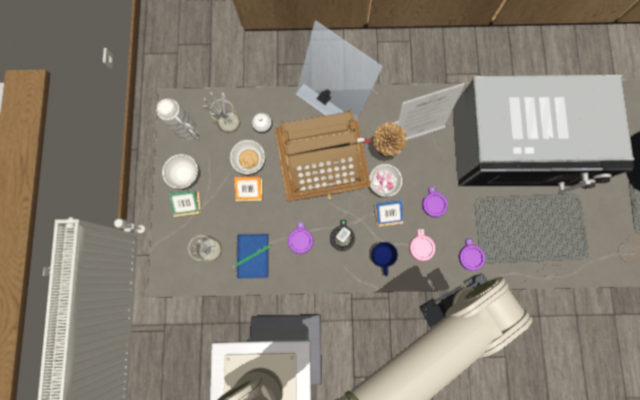

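The scene view shows the scanner at about (347,212), orange code (247,241) and blue code (357,189). The top view shows the dock at about (342,236), orange (248,188), blue (390,213) and green (184,203). I'll enlarge both.

```bash
python3 - <<'E'
import cv2
a=cv2.imread("pics/top0.png")[160:270,225:425]; cv2.imwrite("pics/t1.png",cv2.resize(a,None,fx=4,fy=4,interpolation=cv2.INTER_CUBIC))
a=cv2.imread("pics/scene0.png")[165:265,220:420]; cv2.imwrite("pics/s1.png",cv2.resize(a,None,fx=4,fy=4,interpolation=cv2.INTER_CUBIC))
E
```

```text
(no output)
```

View pics/t1.png

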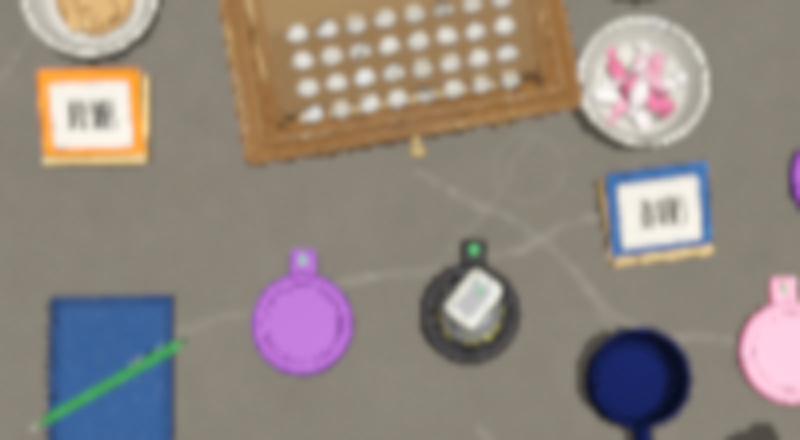

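View pics/s1.png

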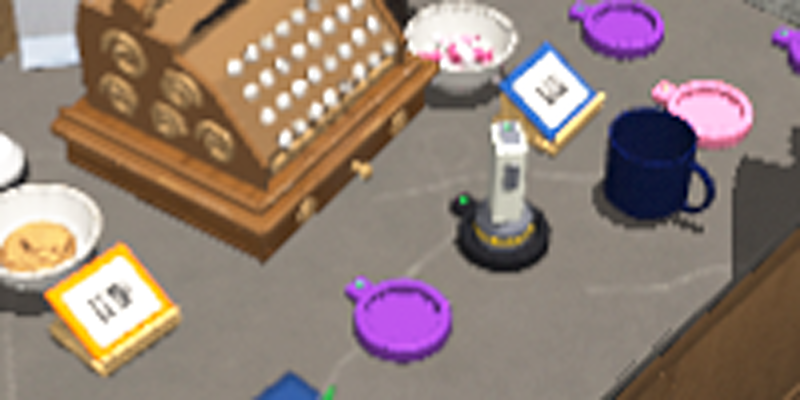

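t1 shows the scanner's handle top as a quad (470,267)-(503,284)-(475,328)-(443,306), the dock at (470,313), the orange code at (91,115) and the blue code at (664,212). In s1 they're at about (508,130) for the handle top, (110,302) for orange and (550,90) for blue.

```bash
cat > h.py <<'E'
import numpy as np,cv2
from bench import get_calibration,telemetry
from scipy.spatial.transform import Rotation as R
OFF={'top':(225,160),'scene':(220,165)}
def ray(cam,p,crop=True):
    c=get_calibration(cam);p=np.array(p,float)
    if crop:p=(p+.5)/4-.5+OFF[cam]
    f=200/np.tan(np.radians(c['fovy']/2));K=np.array([[f,0,c['cx']],[0,f,c['cy']],[0,0,1]])
    u=cv2.undistortPoints(p.reshape(1,1,2),K,np.array(c['dist'])).ravel()
    return np.array(c['xyz']),R.from_quat(c['rotation']).apply([u[0],-u[1],-1])
def at(cam,p,z,crop=True):
    o,d=ray(cam,p,crop);return (o+d*(z-o[2])/d[2])[:2]
E
python3 - <<'E'
from h import *
np.set_printoptions(precision=4,suppress=True)
print('orange',at('top',(91,115),.037),at('scene',(110,302),.037))
print('blue',at('top',(664,212),.039),at('scene',(550,90),.039))
print('dock',at('top',(470,313),.018),at('scene',(502,232),.018))
q=[(470,267),(503,284),(475,328),(443,306)]
P=np.array([at('top',x,.132) for x in q]);print('handle',P.mean(0),at('scene',(508,130),.132))
for a,b in((0,3),(1,2)): d=P[a]-P[b];print(np.degrees(np.arctan2(d[1],d[0])),np.linalg.norm(d))
def yaw(a,b,z): d=at('top',a,z)-at('top',b,z);return np.degrees(np.arctan2(-d[0],d[1])), np.linalg.norm(d)
print('orange yaw',yaw((38,70),(142,68),.055),yaw((43,153),(145,150),.018))
print('blue yaw',yaw((606,174),(707,163),.057),yaw((613,255),(711,245),.018))
s=telemetry.read_state();print(R.from_quat(s['eef_rot']).as_matrix())
E
```

```text
orange [0.6552 0.0408] [0.6545 0.0446]
blue [ 0.5607 -0.4418] [ 0.5606 -0.4356]
dock [ 0.4815 -0.2771] [ 0.4781 -0.2689]
handle [ 0.484  -0.2756] [ 0.4853 -0.2774]
-36.08124134936291 0.03709581861778881
-34.066540888637505 0.0407089395425236
orange yaw (np.float64(-0.1295436248858367), np.float64(0.08753949078887874)) (np.float64(0.43982160246466734), np.float64(0.08732842833071626))
blue yaw (np.float64(5.013772925555446), np.float64(0.08498527469298203)) (np.float64(4.563832562863517), np.float64(0.08393198534528137))
[[ 0.8948  0.4464 -0.0006]
 [ 0.4464 -0.8948  0.0011]
 [-0.     -0.0013 -1.    ]]
```

```bash
cat >> h.py <<'E'
def to(p,Rt,s=None):
    """print turn/shift units from current pose to TCP pos p, orientation Rt"""
    s=s or telemetry.read_state();R0=R.from_quat(s['eef_rot'])
    print('turn',np.round((R0.inv()*Rt).as_rotvec(degrees=True)/5,2),'shift',np.round(R0.inv().apply(np.array(p)-s['ee_pos'])/.04,2),'dist',np.linalg.norm(np.array(p)-s['ee_pos']))
def down(a):  # tool pointing down, x at yaw a deg
    return R.from_euler('z',a,degrees=True)*R.from_euler('x',180,degrees=True)
def scan(code,tilt,yaw,L):  # L: TCP to window
    T=R.from_euler('zy',[yaw,-tilt],degrees=True); n=T.apply([0,0,1])
    return np.array(code)+(.062+L)*n, T*R.from_euler('x',180,degrees=True)
E
python3 -c "
from h import *
to([.4845,-.276,.245],down(-35))"
```

```text
turn [-1.00e-02  1.00e-02  1.23e+01] shift [ 7.76 -4.04 -0.02] dist 0.3497740426797186
```

Call:
{"op": "drive_tool", "data": {
  "series": [0, 0, 1.2, 0.78, -0.4, 0, 1, 0, 0, 2.5, 1.55, -0.8, 0, 1, 0, 0, 3.7, 2.33, -1.21, 0, 1, 0, 0, 5, 3.1, -1.6, 0, 1, 0, 0, 6.2, 3.9, -2.02, 0, 1, 0, 0, 7.5, 4.7, -2.4, 0, 1, 0, 0, 8.6, 5.4, -2.8, 0, 1, 0, 0, 9.9, 6.2, -3.2, 0, 1, 0, 0, 11.1, 7, -3.6, 0, 1, 0, 0, 12.3, 7.76, -4.04, 0, 1],
  "grip_force": 25
}}

```text
time: 0.93
ee_pos: [0.4854, -0.2745, 0.2443]
eef_rot: [0.953, -0.303, -0.0, 0.0]
ft_force: [-0.0, -0.9, 0.7]
width: 0.087
grip_force: 0.0
```

Call:
{"op": "drive_tool", "data": {
  "series": [0, 0, 0, 0, 0, 0, 1, 0, 0, 0, 0, 0, 0, 1]
}}

```text
time: 1.1
ee_pos: [0.4857, -0.2738, 0.2443]
eef_rot: [0.954, -0.298, -0.0, -0.0]
ft_force: [-0.3, -1.5, -0.6]
width: 0.087
grip_force: 0.0
```

```bash
python3 - <<'E'
from h import *
from bench import camera
a=camera('scene')[130:250,260:420,::-1]
cv2.imwrite('pics/s2.png',cv2.resize(a,None,fx=5,fy=5,interpolation=cv2.INTER_CUBIC))
to([.4845,-.276,.245],down(-35));to([.4845,-.276,.096],down(-35))
print(telemetry.read_state()['joint_positions'])
E
```

```text
turn [0.   0.01 0.03] shift [ 0.    0.01 -0.02] dist 0.0008202842216107091
turn [0.   0.01 0.03] shift [0.   0.01 3.71] dist 0.14822952542904272
[ 0.59627986  0.19306622 -0.18379791  1.63590928  0.03653907  1.3166017
 -1.77216122]
```

View pics/s2.png

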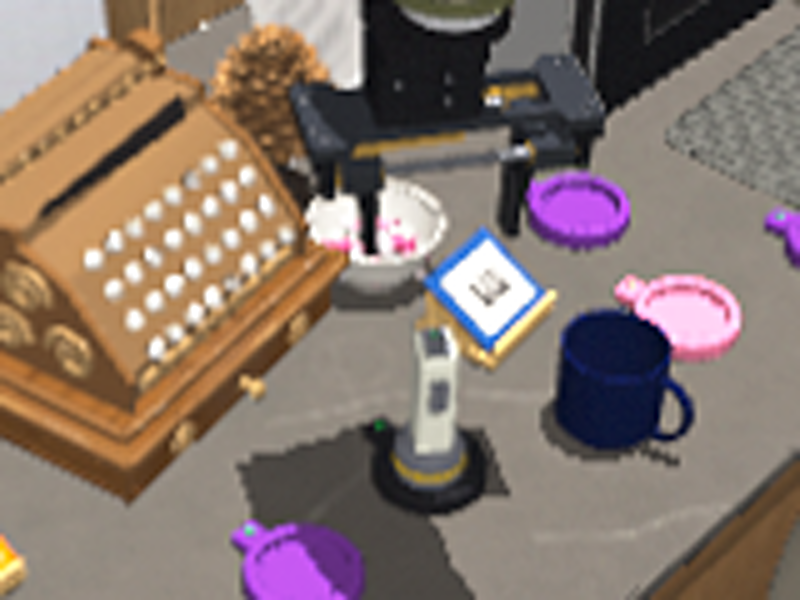

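The open fingers at (365,220) and (515,200) straddle the handle at (435,340) and look aligned, so I'm descending and closing.

Call:
{"op": "drive_tool", "data": {
  "series": [0, 0, 0, 0, 0, 0.5, 1, 0, 0, 0, 0, 0, 1, 1, 0, 0, 0, 0, 0, 1.5, 1, 0, 0, 0, 0, 0, 2, 1, 0, 0, 0, 0, 0, 2.5, 1, 0, 0, 0, 0, 0, 3, 1, 0, 0, 0, 0, 0, 3.4, 1, 0, 0, 0, 0, 0, 3.6, 1, 0, 0, 0, 0, 0, 3.71, 1, 0, 0, 0, 0, 0, 3.71, 1]
}}

```text
time: 1.98
ee_pos: [0.4839, -0.2768, 0.0957]
eef_rot: [0.954, -0.301, -0.001, 0.0]
ft_force: [0.8, -0.3, 0.4]
width: 0.0869
grip_force: 0.0
```

Call:
{"op": "drive_tool", "data": {
  "series": [0, 0, 0, 0, 0, 0, 0, 0, 0, 0, 0, 0, 0, -0.5, 0, 0, 0, 0, 0, 0, -1, 0, 0, 0, 0, 0, 0, -1, 0, 0, 0, 0, 0, 0, -1, 0, 0, 0, 0, 0, 0, -1, 0, 0, 0, 0, 0, 0, -1, 0, 0, 0, 0, 0, 0, -1, 0, 0, 0, 0, 0, 0, -1, 0, 0, 0, 0, 0, 0, -1],
  "grip_force": 25
}}

```text
time: 2.82
ee_pos: [0.4846, -0.2761, 0.0961]
eef_rot: [0.954, -0.301, 0.0, 0.0]
ft_force: [0.2, 0.0, -0.3]
width: 0.0284
grip_force: 24.2
```

Call:
{"op": "drive_tool", "data": {
  "series": [0, 0, 0, 0, 0, -0.3, -1, 0, 0, 0, 0, 0, -0.7, -1, 0, 0, 0, 0, 0, -1.2, -1, 0, 0, 0, 0, 0, -1.8, -1, 0, 0, 0, 0, 0, -2.4, -1, 0, 0, 0, 0, 0, -3, -1, 0, 0, 0, 0, 0, -3.6, -1, 0, 0, 0, 0, 0, -4.2, -1, 0, 0, 0, 0, 0, -4.7, -1, 0, 0, 0, 0, 0, -5, -1]
}}

```text
time: 3.65
ee_pos: [0.485, -0.2762, 0.2994]
eef_rot: [0.954, -0.3, 0.002, 0.0]
ft_force: [-0.2, -0.3, -2.8]
width: 0.0286
grip_force: 24.0
```

```bash
python3 - <<'E'
from h import *
from bench import camera
p,Rt=scan([.655,.042,.037],28,.2,.088)
print(p,p+[-.04,0,.1]); to(p+[-.04,0,.1],Rt); to(p,Rt)
a=camera('scene')[90:240,270:430,::-1]
cv2.imwrite('pics/s3.png',cv2.resize(a,None,fx=4,fy=4,interpolation=cv2.INTER_CUBIC))
E
```

```text
[0.58457927 0.042      0.16944214] [0.54457927 0.042      0.26944214]
turn [ 1.71  5.39 -6.89] shift [-3.34 -7.37  0.74] dist 0.32507632313271556
turn [ 1.71  5.39 -6.89] shift [-2.53 -7.94  3.24] dist 0.3578144755183566
```

View pics/s3.png

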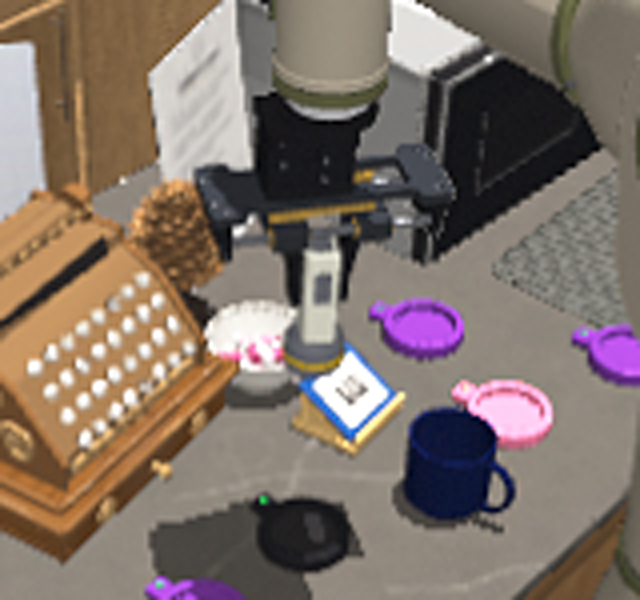

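The scanner hangs straight in the gripper, with its head at (313,350), and the dock is empty at (306,535). Next is the orange approach.

Call:
{"op": "drive_tool", "data": {
  "series": [0.17, 0.54, -0.69, -0.33, -0.74, 0.07, -1, 0.34, 1.08, -1.38, -0.67, -1.47, 0.15, -1, 0.51, 1.62, -2.07, -1, -2.21, 0.22, -1, 0.68, 2.16, -2.76, -1.34, -2.95, 0.3, -1, 0.85, 2.7, -3.45, -1.67, -3.69, 0.37, -1, 1.03, 3.23, -4.13, -2, -4.42, 0.44, -1, 1.2, 3.77, -4.82, -2.34, -5.16, 0.52, -1, 1.37, 4.31, -5.51, -2.67, -5.9, 0.6, -1, 1.54, 4.85, -6.2, -3, -6.63, 0.67, -1, 1.71, 5.39, -6.89, -3.34, -7.37, 0.74, -1]
}}

```text
time: 4.53
ee_pos: [0.5435, 0.0436, 0.2655]
eef_rot: [0.971, 0.003, 0.241, -0.0]
ft_force: [-0.1, -0.7, -2.8]
width: 0.0283
grip_force: 24.0
```

Call:
{"op": "drive_tool", "data": {
  "series": [0, 0, 0, 0, 0, 0, -1, 0, 0, 0, 0, 0, 0, -1]
}}

```text
time: 4.7
ee_pos: [0.5431, 0.0435, 0.2653]
eef_rot: [0.971, 0.003, 0.24, -0.0]
ft_force: [0.5, -0.8, -2.0]
width: 0.029
grip_force: 24.0
```

```bash
python3 - <<'E'
from h import *
p,Rt=scan([.655,.042,.037],28,.2,.088)
to(p,Rt);print(telemetry.read_state()['joint_positions'])
E
```

```text
turn [-0.03  0.06  0.02] shift [-0.2   0.04  2.6 ] dist 0.1044615682049351
[ 3.39855532e-01 -1.68114284e-01 -5.03316611e-01  2.01997739e+00
 -1.38618099e-03  7.91505480e-01 -1.74110062e+00]
```

Call:
{"op": "drive_tool", "data": {
  "series": [0, 0, 0, 0, 0, 0.4, -1, 0, 0, 0, -0.1, 0, 0.9, -1, 0, 0, 0, -0.1, 0, 1.4, -1, 0, 0, 0, -0.1, 0, 1.9, -1, 0, 0, 0, -0.2, 0, 2.3, -1, 0, 0.05, 0, -0.2, 0.04, 2.5, -1, 0, 0.05, 0, -0.2, 0.04, 2.6, -1, 0, 0.05, 0, -0.2, 0.04, 2.6, -1]
}}

```text
time: 5.37
ee_pos: [0.5856, 0.0396, 0.1701]
eef_rot: [0.97, 0.001, 0.242, -0.0]
ft_force: [0.2, -0.1, -2.3]
width: 0.0283
grip_force: 24.0
```

```bash
python3 - <<'E'
from h import *
from bench import camera
p,Rt=scan([.655,.042,.037],28,.2,.088)
to(p,Rt)
a=camera('scene')[140:290,180:340,::-1]
cv2.imwrite('pics/s4.png',cv2.resize(a,None,fx=4,fy=4,interpolation=cv2.INTER_CUBIC))
E
```

```text
turn [-0.01  0.   -0.03] shift [-0.03 -0.06  0.  ] dist 0.002687295068620942
```

View pics/s4.png

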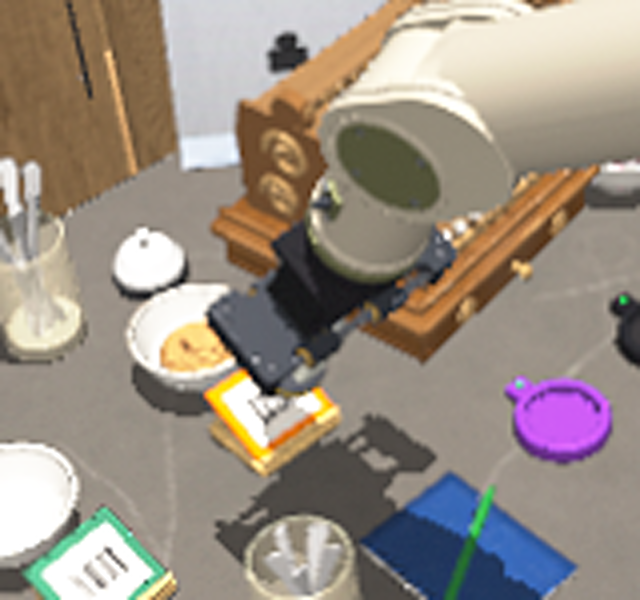

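The head is above the orange code at about (270,405) and the bowl is clear. I'll hold here, and add time in case the first moments aren't still.

Call:
{"op": "drive_tool", "data": {
  "series": [0, 0, 0, 0, -0.03, 0, -1, 0, 0, 0, 0, -0.03, 0, -1, 0, 0, 0, 0, -0.03, 0, -1, 0, 0, 0, 0, -0.03, 0, -1, 0, 0, 0, 0, -0.03, 0, -1, 0, 0, 0, 0, -0.03, 0, -1, 0, 0, 0, 0, -0.03, 0, -1, 0, 0, 0, 0, -0.03, 0, -1, 0, 0, 0, 0, -0.03, 0, -1, 0, 0, 0, 0, -0.03, 0, -1]
}}

```text
time: 6.25
ee_pos: [0.5857, 0.0418, 0.1708]
eef_rot: [0.97, 0.001, 0.243, -0.0]
ft_force: [-0.2, -0.3, -1.7]
width: 0.0288
grip_force: 24.0
```

Call:
{"op": "drive_tool", "data": {
  "series": [0, 0, 0, 0, 0, 0, -1, 0, 0, 0, 0, 0, 0, -1, 0, 0, 0, 0, 0, 0, -1, 0, 0, 0, 0, 0, 0, -1, 0, 0, 0, 0, 0, 0, -1, 0, 0, 0, 0, 0, 0, -1, 0, 0, 0, 0, 0, 0, -1, 0, 0, 0, 0, 0, 0, -1, 0, 0, 0, 0, 0, 0, -1, 0, 0, 0, 0, 0, 0, -1]
}}

```text
time: 7.08
ee_pos: [0.5857, 0.0418, 0.1709]
eef_rot: [0.97, 0.001, 0.243, -0.0]
ft_force: [-0.7, 0.2, -2.3]
width: 0.029
grip_force: 24.0
```

Call:
{"op": "drive_tool", "data": {
  "series": [0, 0, 0, 0, 0, 0, -1, 0, 0, 0, 0, 0, 0, -1, 0, 0, 0, 0, 0, 0, -1, 0, 0, 0, 0, 0, 0, -1, 0, 0, 0, 0, 0, 0, -1, 0, 0, 0, 0, 0, 0, -1]
}}

```text
time: 7.58
ee_pos: [0.5857, 0.0418, 0.1709]
eef_rot: [0.97, 0.001, 0.243, -0.0]
ft_force: [-0.2, 1.2, -2.5]
width: 0.0286
grip_force: 24.0
```

```bash
python3 - <<'E'
from h import *
p,Rt=scan([.655,.042,.037],28,.2,.088)
to(p,Rt)
print('retreat');to(p+[-.06,0,.13],Rt)
E
```

```text
turn [-0.02 -0.02 -0.01] shift [-0.04 -0.01  0.02] dist 0.0018236475729476492
retreat
turn [-0.02 -0.02 -0.01] shift [ 0.17 -0.01 -3.56] dist 0.14238433799023278
```

Call:
{"op": "drive_tool", "data": {
  "series": [0, 0, 0, 0, 0, -0.4, -1, 0, 0, 0, 0, 0, -1, -1, 0, 0, 0, 0, 0, -1.7, -1, 0, 0, 0, 0.1, 0, -2.4, -1, 0, 0, 0, 0.1, 0, -3, -1, 0, 0, 0, 0.1, 0, -3.5, -1]
}}

```text
time: 8.08
ee_pos: [0.5229, 0.0419, 0.2984]
eef_rot: [0.97, 0.002, 0.244, -0.0]
ft_force: [-0.3, -0.0, -2.4]
width: 0.0284
grip_force: 24.0
```

```bash
python3 - <<'E'
from h import *
p,Rt=scan([.5607,-.439,.039],31,4.8,.088)
to([.45,-.25,.30],Rt)
q=p+[-.05,.01,.12];print(q,p);to(q,Rt)
E
```

```text
turn [-0.04  0.56 -0.93] shift [-1.61  7.29 -0.91] dist 0.3008321629472693
[ 0.43344429 -0.429       0.2875751 ] [ 0.48344429 -0.439       0.1675751 ]
turn [-0.04  0.56 -0.93] shift [-2.13 11.76 -0.84] dist 0.4794052830014289
```

Call:
{"op": "drive_tool", "data": {
  "series": [0, 0.05, -0.1, -0.15, 0.8, -0.06, -1, 0, 0.1, -0.2, -0.32, 1.75, -0.13, -1, 0, 0.16, -0.27, -0.5, 2.73, -0.2, -1, 0, 0.2, -0.35, -0.67, 3.7, -0.27, -1, 0, 0.25, -0.43, -0.85, 4.7, -0.34, -1, 0, 0.3, -0.5, -1.03, 5.7, -0.4, -1, 0, 0.36, -0.58, -1.2, 6.65, -0.47, -1, 0, 0.4, -0.66, -1.38, 7.6, -0.54, -1, 0, 0.46, -0.75, -1.56, 8.6, -0.6, -1, 0, 0.5, -0.8, -1.7, 9.4, -0.68, -1]
}}

```text
time: 8.92
ee_pos: [0.4503, -0.3377, 0.2881]
eef_rot: [0.964, 0.035, 0.264, 0.009]
ft_force: [1.6, -0.1, -2.6]
width: 0.0284
grip_force: 24.0
```

Call:
{"op": "drive_tool", "data": {
  "series": [0, 0, 0, 0, 0, 0, -1]
}}

```text
time: 9.0
ee_pos: [0.4489, -0.3418, 0.288]
eef_rot: [0.964, 0.032, 0.264, 0.01]
ft_force: [-0.3, -0.6, -2.8]
width: 0.0287
grip_force: 24.0
```

```bash
python3 - <<'E'
from h import *
p,Rt=scan([.5607,-.439,.039],31,4.8,.088)
to(p+[-.05,.01,.12],Rt);to(p,Rt);print(telemetry.read_state()['joint_positions'])
E
```

```text
turn [ 0.03  0.09 -0.2 ] shift [-0.48  2.15 -0.18] dist 0.08857305571892087
turn [ 0.03  0.09 -0.2 ] shift [-0.95  2.36  3.04] dist 0.15859546851653938
[ 0.49407327 -0.09032492  0.2692111   1.93126915 -0.41913599  0.93836657
 -0.54963722]
```

Call:
{"op": "drive_tool", "data": {
  "series": [0, 0, -0.1, -0.2, 0.8, -0.1, -1, 0, 0.1, -0.2, -0.4, 1.7, -0.1, -1, 0, 0.1, -0.2, -0.6, 2.2, 0.4, -1, 0, 0.1, -0.2, -0.7, 2.36, 1.1, -1, 0, 0.1, -0.2, -0.8, 2.36, 1.8, -1, 0, 0.1, -0.2, -0.9, 2.36, 2.4, -1, 0, 0.1, -0.2, -0.95, 2.36, 2.8, -1, 0, 0.1, -0.2, -0.95, 2.36, 3, -1, 0, 0.1, -0.2, -0.95, 2.36, 3, -1]
}}

```text
time: 9.75
ee_pos: [0.4864, -0.4301, 0.1669]
eef_rot: [0.963, 0.044, 0.267, 0.009]
ft_force: [0.6, 0.5, -2.3]
width: 0.0285
grip_force: 24.0
```

```bash
python3 - <<'E'
from h import *
from bench import camera
p,Rt=scan([.5607,-.439,.039],31,4.8,.088)
to(p,Rt)
a=camera('scene')[110:260,290:450,::-1]
cv2.imwrite('pics/s5.png',cv2.resize(a,None,fx=4,fy=4,interpolation=cv2.INTER_CUBIC))
E
```

```text
turn [-0.07  0.    0.07] shift [-0.07  0.22 -0.05] dist 0.009416368232106278
```

View pics/s5.png

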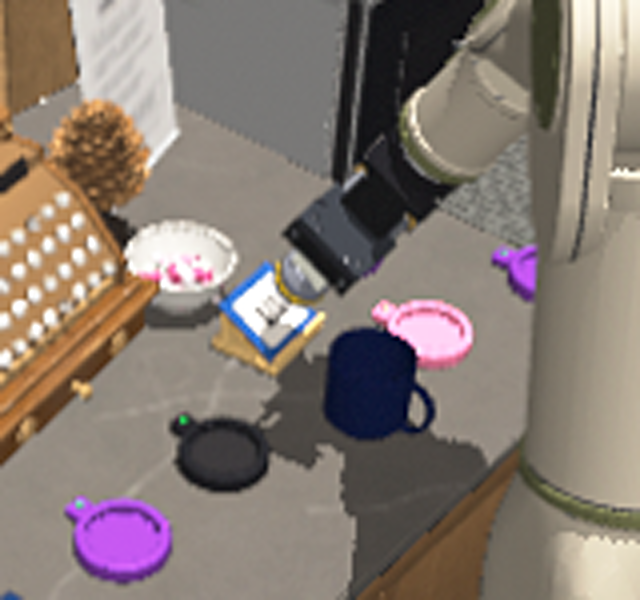

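The head is at (300,275) over the blue code (270,310), about 9 mm short in y; bowl and mug are clear. The dock's rim is centred near (222,450). I'll correct and hold.

Call:
{"op": "drive_tool", "data": {
  "series": [0, 0, 0, 0, 0.1, 0, -1, 0, 0, 0.1, -0.05, 0.2, -0.05, -1, -0.05, 0, 0.1, -0.05, 0.2, -0.05, -1, -0.05, 0, 0.1, -0.05, 0.2, -0.05, -1, -0.05, 0, 0.1, -0.05, 0.2, -0.05, -1, -0.05, 0, 0.1, -0.05, 0.2, -0.05, -1]
}}

```text
time: 10.3
ee_pos: [0.484, -0.4392, 0.1701]
eef_rot: [0.963, 0.039, 0.268, 0.011]
ft_force: [0.7, 0.5, -2.3]
width: 0.0284
grip_force: 24.0
```

```bash
python3 - <<'E'
from h import *
p,Rt=scan([.5607,-.439,.039],31,4.8,.088)
to(p,Rt)
print('dock',at('scene',np.array([222.,450])/4+[289.6,109.6],.018,False))
E
```

```text
turn [ 0.01 -0.03 -0.03] shift [-0.05 -0.01  0.05] dist 0.0026272408823414554
dock [ 0.47999877 -0.27090122]
```

Call:
{"op": "drive_tool", "data": {
  "series": [0, 0, 0, 0, 0, 0, -1, 0, 0, 0, 0, 0, 0, -1, 0, 0, 0, 0, 0, 0, -1, 0, 0, 0, 0, 0, 0, -1, 0, 0, 0, 0, 0, 0, -1, 0, 0, 0, 0, 0, 0, -1, 0, 0, 0, 0, 0, 0, -1, 0, 0, 0, 0, 0, 0, -1, 0, 0, 0, 0, 0, 0, -1, 0, 0, 0, 0, 0, 0, -1]
}}

```text
time: 11.13
ee_pos: [0.484, -0.4393, 0.1698]
eef_rot: [0.963, 0.039, 0.268, 0.011]
ft_force: [0.5, -0.3, -2.6]
width: 0.0288
grip_force: 24.0
```

Call:
{"op": "drive_tool", "data": {
  "series": [0, 0, 0, 0, 0, 0, -1, 0, 0, 0, 0, 0, 0, -1, 0, 0, 0, 0, 0, 0, -1, 0, 0, 0, 0, 0, 0, -1, 0, 0, 0, 0, 0, 0, -1, 0, 0, 0, 0, 0, 0, -1, 0, 0, 0, 0, 0, 0, -1, 0, 0, 0, 0, 0, 0, -1, 0, 0, 0, 0, 0, 0, -1, 0, 0, 0, 0, 0, 0, -1]
}}

```text
time: 11.97
ee_pos: [0.484, -0.4393, 0.1698]
eef_rot: [0.963, 0.039, 0.268, 0.011]
ft_force: [-0.0, -0.4, -1.9]
width: 0.0287
grip_force: 24.0
```

Call:
{"op": "drive_tool", "data": {
  "series": [0, 0, 0, 0, 0, -0.4, -1, 0, 0, 0, 0, 0, -1, -1, 0, 0, 0, 0, 0, -1.7, -1, 0, 0, 0, 0, 0, -2.4, -1, 0, 0, 0, 0, 0, -2.9, -1, 0, 0, 0, 0, 0, -3.2, -1, 0, 0, 0, 0, 0, -3.2, -1]
}}

```text
time: 12.55
ee_pos: [0.4172, -0.4406, 0.2822]
eef_rot: [0.962, 0.038, 0.269, 0.013]
ft_force: [-0.5, -0.2, -1.4]
width: 0.029
grip_force: 24.0
```

```bash
python3 - <<'E'
from h import *
to([.483,-.275,.25],down(-35))
E
```

```text
turn [-1.63 -6.17  7.71] shift [ 1.32 -4.05  1.53] dist 0.18111629678698643
```

Call:
{"op": "drive_tool", "data": {
  "series": [-0.16, -0.6, 0.77, 0.13, -0.4, 0.15, -1, -0.33, -1.23, 1.54, 0.26, -0.8, 0.3, -1, -0.49, -1.85, 2.3, 0.4, -1.2, 0.46, -1, -0.65, -2.47, 3.1, 0.53, -1.6, 0.61, -1, -0.8, -3.1, 3.85, 0.66, -2, 0.76, -1, -1, -3.7, 4.6, 0.8, -2.4, 0.9, -1, -1.14, -4.3, 5.4, 0.92, -2.8, 1.07, -1, -1.3, -4.9, 6.2, 1.06, -3.2, 1.22, -1, -1.47, -5.55, 6.95, 1.19, -3.65, 1.38, -1, -1.63, -6.17, 7.71, 1.32, -4.05, 1.53, -1]
}}

```text
time: 13.38
ee_pos: [0.4842, -0.2711, 0.2457]
eef_rot: [0.954, -0.3, -0.004, -0.001]
ft_force: [0.4, -0.3, -1.7]
width: 0.0289
grip_force: 24.0
```

Call:
{"op": "drive_tool", "data": {
  "series": [0, 0, 0, 0, 0, 0, -1, 0, 0, 0, 0, 0, 0, -1, 0, 0, 0, 0, 0, 0, -1]
}}

```text
time: 13.63
ee_pos: [0.4833, -0.2735, 0.2462]
eef_rot: [0.954, -0.299, -0.002, -0.001]
ft_force: [0.2, -0.3, -1.7]
width: 0.0287
grip_force: 24.0
```

```bash
python3 - <<'E'
from h import *
from bench import camera
to([.483,-.275,.12],down(-35));to([.483,-.275,.0975],down(-35))
a=camera('scene')[120:250,270:430,::-1]
cv2.imwrite('pics/s6.png',cv2.resize(a,None,fx=4,fy=4,interpolation=cv2.INTER_CUBIC))
E
```

```text
turn [-0.    0.06  0.04] shift [0.03 0.04 3.15] dist 0.12616794027375133
turn [-0.    0.06  0.04] shift [0.03 0.04 3.72] dist 0.14866651042872212
```

View pics/s6.png

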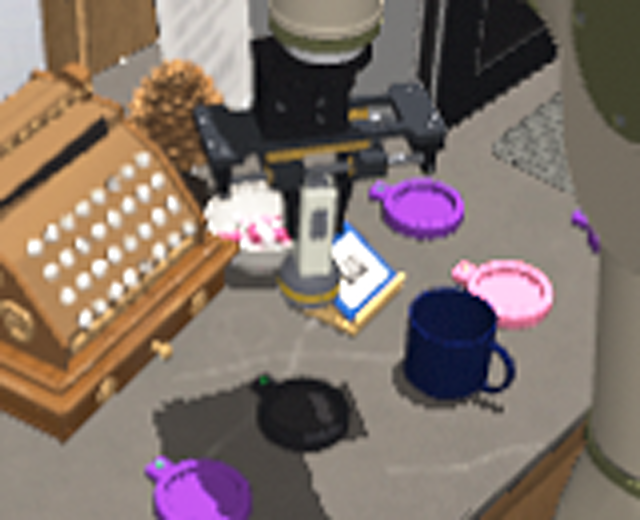

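The scanner hangs upright at (308,285), above the dock at (303,412). I'm lowering it, slowly at the end.

Call:
{"op": "drive_tool", "data": {
  "series": [0, 0, 0, 0, 0, 0.5, -1, 0, 0.05, 0, 0.03, 0.03, 1.1, -1, 0, 0.05, 0, 0.03, 0.03, 1.7, -1, 0, 0.05, 0, 0.03, 0.03, 2.2, -1, 0, 0.05, 0, 0.03, 0.03, 2.7, -1, 0, 0.05, 0, 0.03, 0.03, 3, -1, 0, 0.05, 0, 0.03, 0.03, 3.2, -1, 0, 0.05, 0, 0.03, 0.03, 3.35, -1, 0, 0.05, 0, 0.03, 0.03, 3.45, -1, 0, 0.05, 0, 0.03, 0.03, 3.45, -1]
}}

```text
time: 14.52
ee_pos: [0.4832, -0.2749, 0.1093]
eef_rot: [0.954, -0.3, 0.0, -0.0]
ft_force: [-0.9, 0.3, -2.2]
width: 0.0289
grip_force: 24.0
```

```bash
python3 -c "
from h import *
to([.483,-.275,.0965],down(-35))"
```

```text
turn [-0.   -0.    0.02] shift [-0.    0.    0.32] dist 0.012765732095746355
```

Call:
{"op": "drive_tool", "data": {
  "series": [0, 0, 0, 0, 0, 0.08, -1, 0, 0, 0, 0, 0, 0.16, -1, 0, 0, 0, 0, 0, 0.24, -1, 0, 0, 0, 0, 0, 0.3, -1, 0, 0, 0, 0, 0, 0.33, -1, 0, 0, 0, 0, 0, 0.33, -1]
}}

```text
time: 15.02
ee_pos: [0.4833, -0.2749, 0.0962]
eef_rot: [0.954, -0.3, 0.0, -0.0]
ft_force: [0.2, -0.5, -2.3]
width: 0.0287
grip_force: 24.0
```

Call:
{"op": "drive_tool", "data": {
  "series": [0, 0, 0, 0, 0, 0.02, -1, 0, 0, 0, 0, 0, 0.04, -1, 0, 0, 0, 0, 0, 0.04, -1]
}}

```text
time: 15.27
ee_pos: [0.4838, -0.2751, 0.0961]
eef_rot: [0.954, -0.3, 0.001, -0.0]
ft_force: [-3.9, 1.3, 12.6]
width: 0.0286
grip_force: 24.2
```

On the floor (12.6 N upward), so I'm releasing.

Call:
{"op": "drive_tool", "data": {
  "series": [0, 0, 0, 0, 0, -0.02, -0.3, 0, 0, 0, 0, 0, -0.02, 0, 0, 0, 0, 0, 0, -0.02, 0.5, 0, 0, 0, 0, 0, -0.02, 1, 0, 0, 0, 0, 0, -0.02, 1, 0, 0, 0, 0, 0, -0.02, 1, 0, 0, 0, 0, 0, -0.02, 1, 0, 0, 0, 0, 0, -0.02, 1]
}}

```text
time: 15.93
ee_pos: [0.4832, -0.2748, 0.0953]
eef_rot: [0.954, -0.3, 0.0, -0.0]
ft_force: [0.7, 0.0, 0.8]
width: 0.0689
grip_force: 0.0
```

Call:
{"op": "drive_tool", "data": {
  "series": [0, 0, 0, 0, 0, -0.3, 1, 0, 0, 0, 0, 0, -0.8, 1, 0, 0, 0, 0, 0, -1.4, 1, 0, 0, 0, 0, 0, -2, 1, 0, 0, 0, 0, 0, -2.6, 1, 0, 0, 0, 0, 0, -3.2, 1, 0, 0, 0, 0, 0, -3.7, 1, 0, 0, 0, 0, 0, -4, 1, 0, 0, 0, 0, 0, -4, 1, 0, 0, 0, 0, 0, -4, 1]
}}

```text
time: 16.77
ee_pos: [0.4832, -0.2749, 0.2556]
eef_rot: [0.954, -0.3, 0.001, -0.0]
ft_force: [0.3, 0.3, 0.1]
width: 0.0868
grip_force: 0.0
```

```bash
python3 - <<'E'
from bench import camera
import cv2
a=camera('scene')[130:270,200:420,::-1]
cv2.imwrite('pics/s7.png',cv2.resize(a,None,fx=3.6,fy=3.6,interpolation=cv2.INTER_CUBIC))
E
```

```text
(no output)
```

View pics/s7.png

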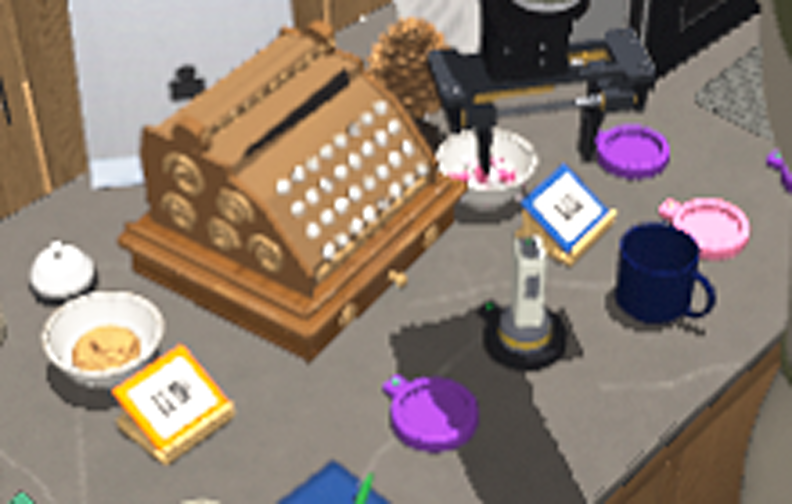

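The scanner stands upright in its dock at (527,300), released, and everything else is in place.

```bash
python3 -c "
from bench import r
print(r.close_job())"
```

```text
the job is handed in; nothing more can be done
None
```

I held the scanner still on the orange code and then the blue code for over 1.5 s each, with no touch on the stands seen. I then stood it upright in its dock, released it, and handed the job in at about 17 s; the simulator gave no read confirmation or verdict.

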